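# Fit the handle of the stone mill and bring it to the spout

## Task

Take the wooden mill handle out of the rack and put its pin into the blind hole in the top stone of the hand mill: feel for the hole by sliding the pin lightly over the stone until it drops in, fully home with its shoulder on the stone. Then, with the handle, turn the stone until the handle stands in line with the spout, and let go. Leave the rack's other two tools and everything else on the worktop where they are.

Things in the scene. Friction and masses are not known exactly. Their poses are not given: they have to be found in the camera images.
- mill: Round hand mill, fixed to the worktop, spout roughly away from the robot. Origin on its vertical axis at worktop height; its x axis points along the spout, a 50 mm wide steel channel on the low steel tray (304 mm across, 28 mm high; spout tip 217 mm from the axis). In the tray stand two grey stones 240 mm across: a fixed lower one and on it the top stone, 50 to 110 mm above the worktop, which turns about the axis.
- stone_top (a point): Centre of the top stone's flat top face, 110 mm up, fixed to the mill (it does not show how the stone is turned; x along the spout). The face has a 30 mm feed eye here (not for the handle) and the handle's blind hole: 18 mm wide, 27 mm deep, edge bevelled 2.5 mm, centre 80 mm from the axis, at first anywhere from 50 to 170 degrees anticlockwise (from above) from the spout.
- over_spout (a point): Point fixed to the mill, 80 mm from its axis towards the spout, 140 mm above the worktop: where the handle's centre must end. The stone turns either way without end, with 0.6 N m of friction (7.5 N sideways at the blind hole), and stays where left; a pin pressed on it with 5 N or less does not drag it along, one pressed hard does.
- handle_center (a point): Loose wooden mill handle, 60 to 130 g, upright in one of the rack's holes. Point on its axis (z, upwards), 55 mm above the pin's tip, 30 mm above the shoulder, 35 mm below the top. A plain straight round grip 28 mm across, 65 mm long; under its flat shoulder a pin 16 mm across, 25 mm long, tip chamfered 2.5 mm. Seated in the stone, the point is 140 mm above the worktop.
- rack: Pale wooden block 195 x 70 x 40 mm, fixed, origin at the centre of its underside, x along its row of three holes, which lie at x = -65, 0 and +65 mm; holes 18 mm wide, 28 mm deep. The handle and the two other tools stand in them in any order; they project up to 65 mm above the block.
- pestle_center (a point): Loose wooden pestle in the rack, 15 mm stem with a 36 mm bulb on top; point 45 mm above its foot. Leave alone.
- reamer_center (a point): Loose wooden lemon reamer in the rack, 15 mm stem, ridged cone 38 mm across on top; point 45 mm above its foot. Leave alone.
- jar_mid (a point): Amber glass jar with a steel cap, 52 mm across, 85 mm high; point half-way up. Leave alone.
- mug_mid (a point): White mug, 80 mm across, 95 mm high; point half-way up. Leave alone.
- bowl_mid (a point): Blue bowl, 140 mm across, 60 mm high; point half-way up. Leave alone.
- saltpot_mid (a point): Terracotta salt pot, 70 mm across, 50 mm high; point half-way up. Leave alone.

How it is judged:
By the outcome, as a careful person would: the job done as asked, in the order asked, and still so for the second after the job is handed in, with the robot touching nothing.
It also fails if it takes over 72 s, if anything falls off the work surface, if the arm or the gripper's body presses on something with over 40 N, if the wrist force passes 120 N, or if a joint passes its speed limit or range.

## Robot

A 6-joint arm with a two-finger parallel gripper is mounted at the origin on the work surface. World frame = base frame: x ahead of the robot, y to its left, z up, the work surface at z = 0. Lengths are in m, angles in rad, forces in N, time in s.
With the tool pointing down it reaches from about 0.35 to 0.775 m from the base axis. Payload 5.5 kg.
Tool frame: the origin (TCP) lies midway between the tips of the shut fingers; the grasp point (between the pads) lies 19 mm behind it; z points along the fingers, y is the line along which they close (so a half turn about z gives the same grasp; the last joint's range is limited). The gripper opens to 85 mm and grips with 20 to 120 N. Pads are 22 mm wide; open, the fingers measure 114 mm over their backs; the gripper's body (76 mm by 85 mm) begins 54 mm behind the grasp point. The pads swing forward as they close: fully open they stand 13 mm farther back than shut.
Start: joints at [-1.291, 0.313, 0.046, 1.304, 0, 1.431], TCP at [0.234, -0.525, 0.231] pointing down, gripper open.
Joint ranges: [-2.76, 2.76], [-0.86, 1.69], [-1.03, 1.26], [-2.2, 2.34], [-1.47, 1.5], [-3.14, 3.14]. Speed limits (rad/s): [2.57, 2.57, 3.14, 3.14, 3.14, 3.14].

## Interface

Orientations are given as a unit quaternion [w, x, y, z].
In Python, from workcell import env gives the robot as it stands. The module is installed in compiled form; this text tells all that it offers.
- The arm moves only by the tool servo_tool, never from a script. Its argument "increments" is a list of rows, each an object of numbers: "grip": the closure, from 0 (fully open) to 1 (shut); "x", "y", "z": the shift along the tool's x, y, z in mm; "roll": the turn about the tool's z in degrees. In form: [{"grip": .., "x": .., "y": .., "z": .., "roll": ..}, ...]. A call has 1 to 5 rows; each row shifts and turns the commanded pose from where the row before left it, along the tool's axes as they then stand; what a row does not reach is not made up. A row lasts 1/12 s, in which the tool goes at most 41.7 mm and 7.16 degrees, less where a joint would pass 70% of its speed; a pose out of reach is approached as far as the arm can. A call is refused whole if a number of a shift passes 41.7 or a number of a turn 7.16, either way. A call with a gripper value outside its range is refused whole. The fingers move at their own pace and stop on an object; "grip_force" is the grip in N (left out, the last holds). Time passes only in rows, so rows that do not move let the fingers close. It gives the time, the measured TCP pose, the force, the opening and the grip force at its end, in the units of the state.
- env.get_state(): the state, without advancing time (a new reading comes with each control period).
- env.read_camera(name): name is "side" or "top" or "wrist"; returns the picture (384x512x3 uint8, red, green, blue); there is no depth.
- env.get_calibration(name): a dict with "vertical_fov" (degrees; the focal length in pixels is half the picture's height over the tangent of half this angle, whatever the lens; pixels are square), "cx", "cy" (the principal point, pixels), "rvec" (rotation vector, rad) and "tvec" (3), from world to camera coordinates, as OpenCV has them; the wrist camera has in their place "tool_from_camera" (4x4, takes a point from camera to tool coordinates, whose origin is the TCP and whose axes are the flange's). Camera axes: x right, y down, z forward; pixel columns grow to the right and rows downward; lengths in m; the calibration is good to about 2 mm. A picture is of the moment at which its call begins: read the wrist's pose just before it. get_calibration takes no time and is no camera call.
- env.hand_in(): hands the job in; it is judged then, once.
The state is a dict: "clock": time; "joint_pos": joint angles; "qvel": joint speeds; "tau": joint torques, N m; "tcp_pos": TCP position; "orientation": TCP orientation; "wrist_force": force on the tool from outside, world axes, zero at the start; "ft_torque": the same for the moment, N m; "finger_gap": finger opening in m; "grip_force": force on a finger pad.
Only numpy, scipy, OpenCV 4.12 (cv2) and the standard library are available. Lean on these libraries where they do the work, as an engineer would, in place of code of your own. Each camera call takes 0.05 s, during which the arm holds its last target. There are 200 camera calls.

## Working session

There is one attempt and no reset: what is moved stays moved. The work goes in short steps, Python scripts to look and compute and a tool call to move; the robot and the scene stay as the last step left them, time stands still between calls to the robot, and variables do not carry over. Pictures are saved under pics/ and viewed, at most 11 in all, crops included, and the job is handed in when it is done.

Besides the shell and the picture viewer there is one more tool, called after "Request:" by a JSON object that holds its "api" and its "payload", one argument or row to a line. servo_tool: Moves the arm, as the interface text tells. Its arguments: {"type":"object","properties":{"increments":{"type":"array"},"grip_force":{"type":"number"}},"required":["increments"]}

```bash
mkdir -p pics; cat > h.py <<'E'
import numpy as np, cv2
from workcell import env
from scipy.spatial.transform import Rotation as R
def cam(name, st=None):
    c=env.get_calibration(name); f=192/np.tan(np.radians(c["vertical_fov"])/2)
    K=np.array([[f,0,c["cx"]],[0,f,c["cy"]],[0,0,1.]])
    if name=="wrist":
        q=np.array(st["orientation"]); T=np.eye(4); T[:3,:3]=R.from_quat(q[[1,2,3,0]]).as_matrix(); T[:3,3]=st["tcp_pos"]
        M=T@np.array(c["tool_from_camera"]); Rw=M[:3,:3]; o=M[:3,3]
    else:
        Rw=cv2.Rodrigues(np.array(c["rvec"],float))[0].T; o=-Rw@np.array(c["tvec"],float).ravel()
    return K,Rw,o
def ray(C,u,v):
    K,Rw,o=C; d=Rw@np.linalg.inv(K)@[u,v,1]; return o,d/np.linalg.norm(d)
def onz(C,u,v,z):
    o,d=ray(C,u,v); return o+d*(z-o[2])/d[2]
def proj(C,p):
    K,Rw,o=C; q=K@(Rw.T@(np.array(p)-o)); return q[:2]/q[2]
def tri(*rs):
    A=sum(np.eye(3)-np.outer(d,d) for o,d in rs); b=sum((np.eye(3)-np.outer(d,d))@o for o,d in rs)
    p=np.linalg.solve(A,b); return p,[np.linalg.norm(np.cross(p-o,d)) for o,d in rs]
def save(n,im): cv2.imwrite("pics/"+n,cv2.cvtColor(im,cv2.COLOR_RGB2BGR))
E
python3 - <<'E'
from h import *
np.set_printoptions(precision=4,suppress=True)
st=env.get_state(); print(st)
for n in("side","top","wrist"):
    im=env.read_camera(n); np.save("pics/%s0.npy"%n,im); save(n+"0.png",im)
    C=cam(n,st); print(n,C[0][0,0],C[2],C[1][:,2])
print(env.get_calibration("wrist"))
E
```

```text
{'clock': 0.0, 'joint_pos': array([-1.2906,  0.314 ,  0.0449,  1.3036,  0.    ,  1.4312]), 'qvel': array([ 0.0003,  0.0015,  0.0006, -0.0005, -0.0013,  0.0002]), 'tau': array([  0.0027, -48.0627,  29.8534,   0.0192,   0.0001,  -0.    ]), 'tcp_pos': array([ 0.2342, -0.5245,  0.2304]), 'orientation': array([-0.0009,  0.978 ,  0.2084, -0.0001]), 'wrist_force': array([ 0.2174, -0.1129, -1.2819]), 'ft_torque': array([-0.0329, -0.0075, -0.0163]), 'grip_force': 0.0, 'finger_gap': 0.08502691423964616}
side 385.5049151279391 [ 0.502  -0.7151  0.5658] [ 0.0555  0.8724 -0.4857]
top 364.6296374541142 [0.3955 0.0868 1.13  ] [ 0.184  -0.0275 -0.9825]
wrist 275.57710876956054 [ 0.2978 -0.4968  0.3725] [-0.2494 -0.1104 -0.9621]
{'vertical_fov': 69.73137295553079, 'cx': 256.4374675908172, 'cy': 191.56258415366753, 'tool_from_camera': array([[ 0.0002, -0.962 , -0.273 ,  0.0694],
       [ 1.    , -0.0001,  0.001 ,  0.0004],
       [-0.001 , -0.273 ,  0.962 , -0.1421],
       [ 0.    ,  0.    ,  0.    ,  1.    ]])}
```

View pics/top0.png

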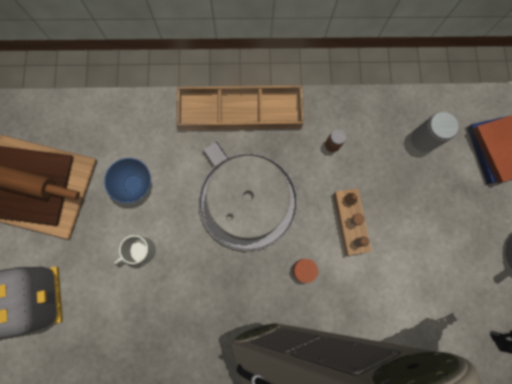

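View pics/side0.png

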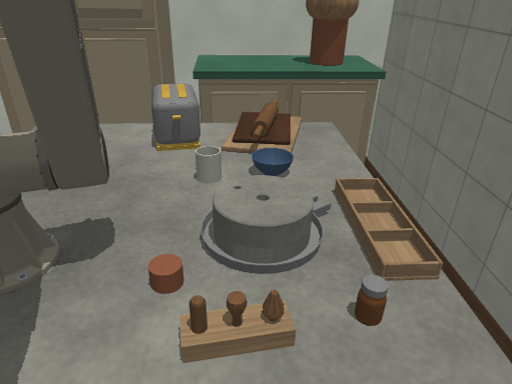

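The top view shows the mill (eye near (248,195), blind hole near (229,216), spout near (215,152)). It also shows the rack around (352,222). In the side view the handle is the plain cylinder at (198,313), which is the bottom tool at (361,242) in the top view. Next I measure these.

```bash
python3 - <<'E'
from h import *
np.set_printoptions(precision=4,suppress=True)
T=np.load("pics/top0.npy");S=np.load("pics/side0.npy")
a=cv2.resize(T[135:260,190:380],None,fx=4,fy=4,interpolation=cv2.INTER_CUBIC)[:,:]
b=cv2.resize(S[280:360,175:300],None,fx=4,fy=4,interpolation=cv2.INTER_CUBIC)
save("cropT.png",a);save("cropS.png",b)
def blobs(im,box,z,C,name):
    x0,y0,x1,y1=box; g=cv2.cvtColor(im,cv2.COLOR_RGB2GRAY)[y0:y1,x0:x1].astype(int)
    bg=np.median(g); w=np.clip(bg-8-g,0,None)
    n,l,s,c=cv2.connectedComponentsWithStats((w>0).astype(np.uint8))
    for i in range(1,n):
        if s[i,4]<6: continue
        yy,xx=np.nonzero(l==i); ww=w[yy,xx]; u=(xx*ww).sum()/ww.sum()+x0; v=(yy*ww).sum()/ww.sum()+y0
        print(name,s[i,4],u,v,onz(C,u,v,z))
CT=cam("top");CS=cam("side")
blobs(T,(220,180,270,235),.11,CT,"top"); blobs(S,(222,180,300,206),.11,CS,"side")
E
```

```text
top 93 248.7585685483871 193.00756048387098 [0.5903 0.0786 0.11  ]
top 14 233.0 197.1851851851852 [0.5792 0.1236 0.11  ]
top 45 229.83666666666667 215.23888888888888 [0.5278 0.1332 0.11  ]
top 57 223.6843950905903 231.9772063120982 [0.4812 0.1508 0.11  ]
top 21 266.5521978021978 233.2335164835165 [0.475  0.0314 0.11  ]
side 24 237.09974747474746 187.0997474747475 [0.5235 0.1336 0.11  ]
side 10 259.1818181818182 188.27272727272728 [0.5782 0.1256 0.11  ]
side 83 262.60289172831204 197.14189643577674 [0.5829 0.0809 0.11  ]
```

View pics/cropT.png

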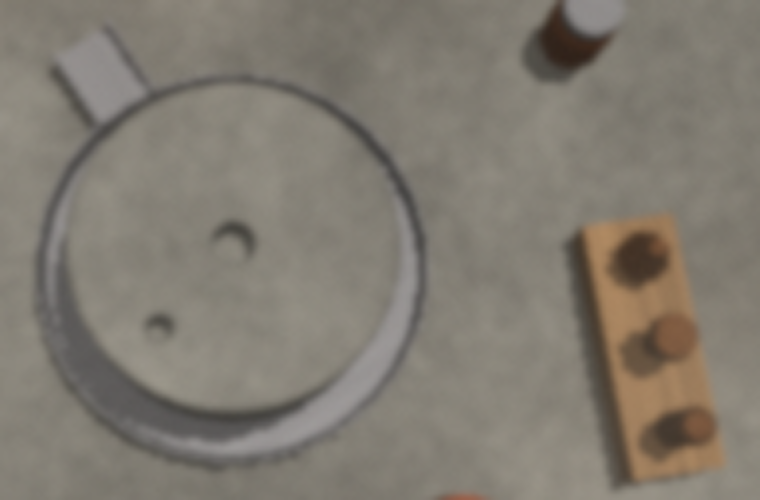

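View pics/cropS.png

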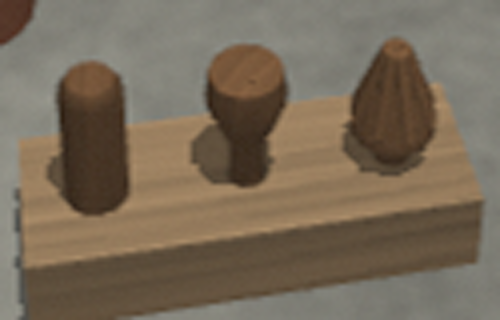

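The crops show the handle top at top px (365,241.5) and side px (198,299.3), the eye at top px (248.5,195.5), and the hole at top px (229.8,216.5).

```bash
python3 - <<'E'
from h import *
np.set_printoptions(precision=4,suppress=True)
CT=cam("top");CS=cam("side")
t=lambda x,y:(190+x/4-.375,135+y/4-.375); s=lambda x,y:(175+x/4-.375,280+y/4-.375)
for n,a,b in(("handle top",(700,426),(92,77)),("pestle top",(676,336),(247,82)),("reamer top",(660,245),(397,45)),):
    print(n,tri(ray(CT,*t(*a)),ray(CS,*s(*b))))
for n,a,b in(("eye",(234,242),(262.8,198)),("hole",(159,326),(237.3,187.8))):
    print(n,tri(ray(CT,*t(*a)),ray(CS,*b)),onz(CT,*t(*a),.11),onz(CS,*b,.11))
for a in((583,228),(672,215),(722,463),(635,480)): print("rack",onz(CT,*t(*a),.04))
for a in((55,62),(105,27),(100,125),(150,92)): print("spout",onz(CT,*t(*a),.028))
T=np.load("pics/top0.npy"); 
st=env.get_state(); q=st["orientation"]; M=R.from_quat(q[[1,2,3,0]]).as_matrix(); print(M)
h,_=tri(ray(CT,*t(700,426)),ray(CS,*s(92,77)))
print("need tool xyz mm", 1000*M.T@(h-st["tcp_pos"]))
E
```

```text
handle top (array([ 0.4476, -0.2439,  0.106 ]), [np.float64(0.0008193347077566662), np.float64(0.0008193347077566838)])
pestle top (array([ 0.5121, -0.236 ,  0.0928]), [np.float64(3.565590393066416e-05), np.float64(3.565590393072713e-05)])
reamer top (array([ 0.5766, -0.2265,  0.1021]), [np.float64(0.000547604475109485), np.float64(0.0005476044751093053)])
eye (array([0.584 , 0.0806, 0.1079]), [np.float64(0.0005923134447932744), np.float64(0.0005923134447932631)]) [0.5842 0.0806 0.11  ] [0.583  0.0768 0.11  ]
hole (array([0.5248, 0.1346, 0.1076]), [np.float64(0.0007960292113158801), np.float64(0.000796029211315946)]) [0.5253 0.1345 0.11  ] [0.5239 0.1299 0.11  ]
rack [ 0.6026 -0.1872  0.04  ]
rack [ 0.6114 -0.2565  0.04  ]
rack [ 0.4224 -0.2796  0.04  ]
rack [ 0.4115 -0.2135  0.04  ]
spout [0.7458 0.2174 0.028 ]
spout [0.7738 0.1781 0.028 ]
spout [0.6941 0.1824 0.028 ]
spout [0.7201 0.1433 0.028 ]
[[ 0.9132  0.4076 -0.0004]
 [ 0.4076 -0.9132  0.0013]
 [ 0.0002 -0.0013 -1.    ]]
need tool xyz mm [ 309.3302 -169.3563  124.8776]
```

Request:
{"api": "servo_tool", "payload": {
  "increments": [
    {"roll": 5.5, "z": 10, "grip": 0},
    {"roll": 5.5, "z": 10, "grip": 0},
    {"roll": 5.5, "z": 10, "grip": 0},
    {"grip": 0}
  ],
  "grip_force": 50
}}

```text
invalid input at $.increments[0]: expected keys grip, x, y, z, roll
```

```bash
cat >> h.py <<'E'
def need(p):
    st=env.get_state(); q=np.array(st["orientation"]); M=R.from_quat(q[[1,2,3,0]]).as_matrix()
    print("t",round(st["clock"],2),"tcp",st["tcp_pos"],"xang",np.degrees(np.arctan2(M[1,0],M[0,0])),"tilt",M[2,:2],"F",st["wrist_force"],"gap",st["finger_gap"])
    print("need tool mm",1000*M.T@(np.array(p)-st["tcp_pos"])); return st,M
E
python3 -c "
from h import *
np.set_printoptions(precision=4,suppress=True)
need([.4476,-.2439,.2])"
```

```text
t 0.15 tcp [ 0.2342 -0.5247  0.2306] xang 24.051921214403823 tilt [ 0.0002 -0.0013] F [ 0.0588 -0.3448  1.2582] gap 0.08537264795042837
need tool mm [ 309.2856 -169.4575   30.9137]
```

Request:
{"api": "servo_tool", "payload": {
  "increments": [
    {"grip": 0, "x": 0, "y": 0, "z": 10, "roll": 5.5},
    {"grip": 0, "x": 0, "y": 0, "z": 10, "roll": 5.5},
    {"grip": 0, "x": 0, "y": 0, "z": 10, "roll": 5.5},
    {"grip": 0, "x": 26, "y": -26, "z": 0, "roll": 0},
    {"grip": 0, "x": 27, "y": -27, "z": 0, "roll": 0}
  ],
  "grip_force": 50
}}

```text
clock: 0.57
tcp_pos: [0.2791, -0.4656, 0.1997]
orientation: [-0.001, 0.998, 0.064, -0.0]
wrist_force: [1.2, 0.4, -0.1]
finger_gap: 0.0854
grip_force: 0.0
```

Request:
{"api": "servo_tool", "payload": {
  "increments": [
    {"grip": 0, "x": 27, "y": -27, "z": 0, "roll": 0},
    {"grip": 0, "x": 27, "y": -27, "z": 0, "roll": 0},
    {"grip": 0, "x": 27, "y": -27, "z": 0, "roll": 0},
    {"grip": 0, "x": 27, "y": -27, "z": 0, "roll": 0},
    {"grip": 0, "x": 20, "y": -20, "z": 0, "roll": 0}
  ]
}}

```text
clock: 0.98
tcp_pos: [0.391, -0.3193, 0.2012]
orientation: [-0.0, 0.998, 0.066, 0.0]
wrist_force: [-0.2, -0.2, 0.6]
finger_gap: 0.0854
grip_force: 0.0
```

```bash
python3 -c "
from h import *
np.set_printoptions(precision=4,suppress=True)
st,M=need([.4476,-.2439,.2])
im=env.read_camera('wrist'); np.save('pics/w1.npy',im); save('w1.png',im)
C=cam('wrist',st)
print(proj(C,[.4476,-.2439,.105]),proj(C,[.5121,-.236,.0928]))"
```

```text
t 0.98 tcp [ 0.391  -0.3193  0.2012] xang 7.62240389647205 tilt [ 0.0001 -0.0008] F [-0.1631 -0.2051  0.5595] gap 0.08542504529286843
need tool mm [ 66.0758 -67.1892   1.2205]
[175.4721 117.7028] [174.2178  34.7996]
```

View pics/w1.png

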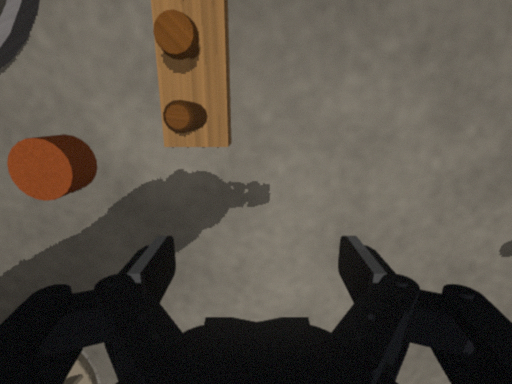

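The wrist view shows the handle top at (178,117), with (175.5,117.7) predicted. That puts the handle about 2 mm further along −y. The fingers will close across the row, clear of the neighbouring tools.

Request:
{"api": "servo_tool", "payload": {
  "increments": [
    {"grip": 0, "x": 27, "y": -27, "z": 0, "roll": 0},
    {"grip": 0, "x": 27, "y": -27, "z": 0, "roll": 0},
    {"grip": 0, "x": 12, "y": -12, "z": 25, "roll": 0},
    {"grip": 0, "x": 0, "y": 0, "z": 35, "roll": 0},
    {"grip": 0, "x": 0, "y": 0, "z": 0, "roll": 0}
  ]
}}

```text
clock: 1.45
tcp_pos: [0.444, -0.2441, 0.1358]
orientation: [-0.003, 0.998, 0.067, -0.004]
wrist_force: [-1.3, 0.9, -0.8]
finger_gap: 0.085
grip_force: 0.0
```

```bash
python3 -c "
from h import *
np.set_printoptions(precision=4,suppress=True)
st,M=need([.4476,-.245,.057])
im=env.read_camera('wrist'); np.save('pics/w2.npy',im); save('w2.png',im)
C=cam('wrist',st)
print(proj(C,[.4476,-.245,.105]))"
```

```text
t 1.45 tcp [ 0.444  -0.2441  0.1358] xang 7.702838280247056 tilt [-0.0069 -0.0069] F [-1.3184  0.871  -0.8054] gap 0.0850412617589327
need tool mm [ 4.0192  1.9251 78.7158]
[258.1279 215.7795]
```

View pics/w2.png

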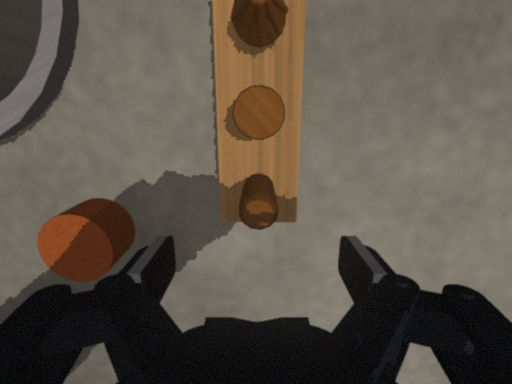

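The handle top is at (258,212), between the open fingers and centred across them. I descend most of the way and re-measure.

Request:
{"api": "servo_tool", "payload": {
  "increments": [
    {"grip": 0, "x": 2, "y": 0, "z": 20, "roll": 0},
    {"grip": 0, "x": 0, "y": 0, "z": 0, "roll": 0},
    {"grip": 0, "x": 0, "y": 0, "z": 0, "roll": 0}
  ]
}}

```text
clock: 1.75
tcp_pos: [0.4483, -0.2481, 0.1221]
orientation: [-0.0, 0.998, 0.065, -0.0]
wrist_force: [0.6, -0.3, -0.2]
finger_gap: 0.0854
grip_force: 0.0
```

```bash
python3 -c "
from h import *
np.set_printoptions(precision=4,suppress=True)
st,M=need([.449,-.245,.057])
im=env.read_camera('wrist'); np.save('pics/w3.npy',im)
C=cam('wrist',st)
p=proj(C,[.449,-.245,.105]);print(p, onz(C,258,212,.105))
x,y=int(p[0]),int(p[1]); save('w3.png',cv2.resize(im[y-60:y+40,x-70:x+70],None,fx=4,fy=4)); print(x-70,y-60)
"
```

```text
t 1.75 tcp [ 0.4483 -0.2481  0.1221] xang 7.488936120718251 tilt [-0.0005 -0.0003] F [ 0.617  -0.2814 -0.1842] gap 0.08540360833406731
need tool mm [ 1.0954 -2.9804 65.1372]
[250.9175 227.4956] [ 0.4597 -0.248   0.105 ]
180 167
```

View pics/w3.png

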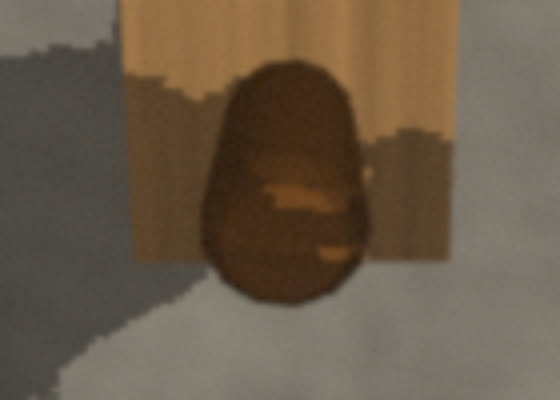

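The handle top is at about (251,224), so it stands at roughly (0.450, −0.245). I go down and grip.

Request:
{"api": "servo_tool", "payload": {
  "increments": [
    {"grip": 0, "x": 2, "y": -3, "z": 20, "roll": 0},
    {"grip": 0, "x": 0, "y": 0, "z": 25, "roll": 0},
    {"grip": 0, "x": 0, "y": 0, "z": 20, "roll": 0},
    {"grip": 0, "x": 0, "y": 0, "z": 0, "roll": 0},
    {"grip": 0.5, "x": 0, "y": 0, "z": 0, "roll": 0}
  ],
  "grip_force": 50
}}

```text
clock: 2.22
tcp_pos: [0.4501, -0.2446, 0.057]
orientation: [-0.0, 0.998, 0.066, -0.0]
wrist_force: [-0.4, 0.7, 1.2]
finger_gap: 0.0754
grip_force: 0.0
```

Request:
{"api": "servo_tool", "payload": {
  "increments": [
    {"grip": 1, "x": 0, "y": 0, "z": 0, "roll": 0},
    {"grip": 1, "x": 0, "y": 0, "z": 0, "roll": 0},
    {"grip": 1, "x": 0, "y": 0, "z": 0, "roll": 0},
    {"grip": 1, "x": 0, "y": 0, "z": 0, "roll": 0},
    {"grip": 1, "x": 0, "y": 0, "z": 0, "roll": 0}
  ],
  "grip_force": 50
}}

```text
clock: 2.63
tcp_pos: [0.4511, -0.2449, 0.0577]
orientation: [0.001, 0.998, 0.066, 0.001]
wrist_force: [-0.7, 0.8, 5.7]
finger_gap: 0.0267
grip_force: 48.9
```

Request:
{"api": "servo_tool", "payload": {
  "increments": [
    {"grip": 1, "x": 0, "y": 0, "z": 0, "roll": 0},
    {"grip": 1, "x": 0, "y": 0, "z": 0, "roll": 0},
    {"grip": 1, "x": 0, "y": 0, "z": 0, "roll": 0}
  ]
}}

```text
clock: 2.88
tcp_pos: [0.4511, -0.2449, 0.0578]
orientation: [0.001, 0.998, 0.066, 0.001]
wrist_force: [-0.7, 0.2, 5.4]
finger_gap: 0.027
grip_force: 48.9
```

```bash
python3 -c "
from h import *
np.set_printoptions(precision=4,suppress=True)
st,M=need([.449,-.245,.057]);print(st['grip_force'],st['ft_torque'])"
```

```text
t 2.88 tcp [ 0.4511 -0.2449  0.0578] xang 7.556798506551378 tilt [0.0017 0.002 ] F [-0.7448  0.2109  5.4222] gap 0.027002560163599202
need tool mm [-2.1197 -0.2222  0.7697]
48.867579102516174 [ 0.0124  0.2199 -0.0205]
```

Request:
{"api": "servo_tool", "payload": {
  "increments": [
    {"grip": 1, "x": 0, "y": 0, "z": -20, "roll": 0},
    {"grip": 1, "x": 0, "y": 0, "z": -36, "roll": 0},
    {"grip": 1, "x": 0, "y": 0, "z": -40, "roll": 0},
    {"grip": 1, "x": 0, "y": 0, "z": -36, "roll": 0},
    {"grip": 1, "x": 0, "y": 0, "z": 0, "roll": 0}
  ]
}}

```text
clock: 3.3
tcp_pos: [0.4536, -0.2467, 0.1962]
orientation: [0.004, 0.998, 0.066, 0.005]
wrist_force: [1.2, -0.2, -0.7]
finger_gap: 0.0266
grip_force: 50.6
```

```bash
python3 -c "
from h import *
np.set_printoptions(precision=4,suppress=True)
st,M=need([.43,.11,.19]);print(st['grip_force'],st['ft_torque'])"
```

```text
t 3.3 tcp [ 0.4536 -0.2467  0.1962] xang 7.566897721526682 tilt [0.0088 0.009 ] F [ 1.2374 -0.1597 -0.7301] gap 0.026619946854539847
need tool mm [  23.4863 -356.769     3.2347]
50.58265954256058 [-0.1287 -0.1788  0.0251]
```

Request:
{"api": "servo_tool", "payload": {
  "increments": [
    {"grip": 1, "x": 0, "y": -30, "z": 0, "roll": 0},
    {"grip": 1, "x": 0, "y": -38, "z": 0, "roll": 0},
    {"grip": 1, "x": 5, "y": -38, "z": 0, "roll": 0},
    {"grip": 1, "x": 5, "y": -38, "z": 0, "roll": 0},
    {"grip": 1, "x": 5, "y": -38, "z": 0, "roll": 0}
  ]
}}

```text
clock: 3.72
tcp_pos: [0.4408, -0.0605, 0.1885]
orientation: [0.0, 0.998, 0.065, 0.0]
wrist_force: [1.5, -1.2, -1.1]
finger_gap: 0.0269
grip_force: 50.5
```

Request:
{"api": "servo_tool", "payload": {
  "increments": [
    {"grip": 1, "x": 5, "y": -38, "z": 0, "roll": 0},
    {"grip": 1, "x": 3, "y": -38, "z": 0, "roll": 0},
    {"grip": 1, "x": 0, "y": -38, "z": 0, "roll": 0},
    {"grip": 1, "x": 0, "y": -38, "z": 0, "roll": 0},
    {"grip": 1, "x": 0, "y": -23, "z": 0, "roll": 0}
  ]
}}

```text
clock: 4.13
tcp_pos: [0.4251, 0.1156, 0.1885]
orientation: [-0.0, 0.998, 0.067, 0.0]
wrist_force: [-0.3, 0.4, -1.1]
finger_gap: 0.0271
grip_force: 50.5
```

Request:
{"api": "servo_tool", "payload": {
  "increments": [
    {"grip": 1, "x": 0, "y": 0, "z": 0, "roll": 0},
    {"grip": 1, "x": 0, "y": 0, "z": 0, "roll": 0},
    {"grip": 1, "x": 0, "y": 0, "z": 0, "roll": 0}
  ]
}}

```text
clock: 4.38
tcp_pos: [0.4262, 0.1125, 0.1883]
orientation: [0.0, 0.998, 0.066, 0.0]
wrist_force: [0.3, -1.0, -1.2]
finger_gap: 0.0268
grip_force: 50.6
```

```bash
python3 -c "
from h import *
np.set_printoptions(precision=4,suppress=True)
st,M=need([.525,.1345,.163]);print(st['grip_force'],st['ft_torque'])
im=env.read_camera('wrist'); np.save('pics/w4.npy',im); save('w4.png',im)
C=cam('wrist',st)
print(proj(C,[.525,.1345,.11]),proj(C,[.5842,.0806,.11]))
T=env.read_camera('top');np.save('pics/top1.npy',T)
"
```

```text
t 4.38 tcp [0.4262 0.1125 0.1883] xang 7.588006898441888 tilt [0.0002 0.0005] F [ 0.251  -0.9517 -1.2164] gap 0.026784492326280093
need tool mm [100.8416  -8.7631  25.3558]
50.59944435954094 [-0.0519  0.0055 -0.0128]
[243.8763  69.3657] [331.9846 -11.7633]
```

View pics/w4.png

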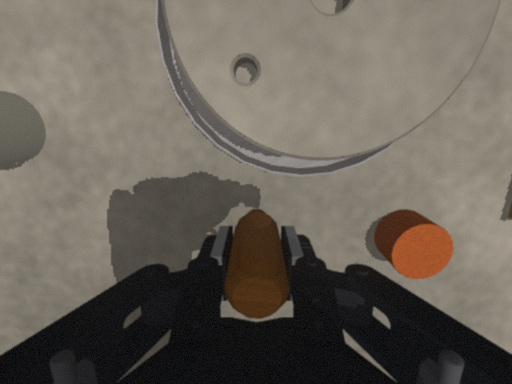

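The wrist view shows the hole rim at (246,69), with (243.9,69.4) predicted. The handle hangs straight in the jaws, with its top near (257,290).

```bash
python3 -c "
from h import *
np.set_printoptions(precision=4,suppress=True)
c=env.get_calibration('wrist');M=np.linalg.inv(c['tool_from_camera']);K=cam('top')[0].copy();f=192/np.tan(np.radians(c['vertical_fov'])/2);K=np.array([[f,0,c['cx']],[0,f,c['cy']],[0,0,1]])
a=np.linspace(0,2*np.pi,72)
for dx in(-2,0,2):
  for z in(-47.3,17.7):
    p=np.c_[dx+14*np.cos(a),14*np.sin(a),np.full(72,z),np.full(72,1000)]/1000
    q=(K@(M@p.T)[:3]); q=q[:2]/q[2]; print(dx,z,q.min(1),q.max(1))
st=env.get_state();C=cam('wrist',st)
im=np.load('pics/w4.npy');g=cv2.cvtColor(im,cv2.COLOR_RGB2GRAY)[45:95,220:272]
e=cv2.HoughCircles(cv2.resize(g,None,fx=4,fy=4,interpolation=cv2.INTER_CUBIC),cv2.HOUGH_GRADIENT,1,200,param1=60,param2=15,minRadius=35,maxRadius=75)
print(e)
print(onz(C,246,69,.11))
if e is not None:
  u,v=220+e[0,0,0]/4-.4,45+e[0,0,1]/4-.4;print(u,v,onz(C,u,v,.11))
H=cv2.cvtColor(im,cv2.COLOR_RGB2HSV);m=((H[...,1]>120)&(H[...,2]>40)).astype(np.uint8);m[:,330:]=0;m[:180]=0
n,l,s,_=cv2.connectedComponentsWithStats(m);print(s[1:][s[1:,4]>200])
"
```

```text
-2 -47.3 [220.6197 267.5327] [290.3139 327.2514]
-2 17.7 [233.4695 210.66  ] [277.973 251.74 ]
0 -47.3 [220.4429 262.9369] [290.483  323.2491]
0 17.7 [233.3974 207.5822] [278.0416 248.9222]
2 -47.3 [220.2643 258.2937] [290.6537 319.2083]
2 17.7 [233.3249 204.4843] [278.1106 246.0869]
[[[107.5 101.5  54.4]]]
[0.5257 0.1321 0.11  ]
246.475 69.975 [0.5251 0.1317 0.11  ]
[[ 225  210   65  108 5187]]
```

Request:
{"api": "servo_tool", "payload": {
  "increments": [
    {"grip": 1, "x": 25, "y": -3, "z": 0, "roll": 0},
    {"grip": 1, "x": 35, "y": -3, "z": 5, "roll": 0},
    {"grip": 1, "x": 27, "y": -2, "z": 12, "roll": 0},
    {"grip": 1, "x": 0, "y": 0, "z": 5, "roll": 0},
    {"grip": 1, "x": 0, "y": 0, "z": 0, "roll": 0}
  ]
}}

```text
clock: 4.9
tcp_pos: [0.5115, 0.1307, 0.1642]
orientation: [0.0, 0.998, 0.065, -0.002]
wrist_force: [-1.2, -0.3, -1.0]
finger_gap: 0.0266
grip_force: 50.6
```

Request:
{"api": "servo_tool", "payload": {
  "increments": [
    {"grip": 1, "x": 0, "y": 0, "z": 0, "roll": 0},
    {"grip": 1, "x": 0, "y": 0, "z": 0, "roll": 0},
    {"grip": 1, "x": 0, "y": 0, "z": 3, "roll": 0},
    {"grip": 1, "x": 0, "y": 0, "z": 0, "roll": 0},
    {"grip": 1, "x": 0, "y": 0, "z": 0, "roll": 0}
  ]
}}

```text
clock: 5.32
tcp_pos: [0.511, 0.1319, 0.1637]
orientation: [0.0, 0.998, 0.066, 0.0]
wrist_force: [0.5, -0.3, -1.1]
finger_gap: 0.0267
grip_force: 50.6
```

Request:
{"api": "servo_tool", "payload": {
  "increments": [
    {"grip": 1, "x": 0, "y": 0, "z": 3, "roll": 0},
    {"grip": 1, "x": 0, "y": 0, "z": 0, "roll": 0},
    {"grip": 1, "x": 0, "y": 0, "z": 0, "roll": 0}
  ]
}}

```text
clock: 5.57
tcp_pos: [0.5112, 0.132, 0.1602]
orientation: [0.0, 0.998, 0.066, -0.0]
wrist_force: [-0.8, 0.2, -1.5]
finger_gap: 0.0266
grip_force: 50.6
```

```bash
python3 -c "
from h import *
np.set_printoptions(precision=4,suppress=True)
st,M=need([.525,.132,.1527]);print(st['ft_torque'])"
```

```text
t 5.57 tcp [0.5112 0.132  0.1602] xang 7.5608684164075415 tilt [-0.0002  0.0001] F [-0.8092  0.2312 -1.5256] gap 0.026642607559569688
need tool mm [13.7246  1.86    7.4759]
[ 0.0101 -0.0036  0.0582]
```

Request:
{"api": "servo_tool", "payload": {
  "increments": [
    {"grip": 1, "x": 0, "y": 0, "z": 2, "roll": 0},
    {"grip": 1, "x": 0, "y": 0, "z": 0, "roll": 0},
    {"grip": 1, "x": 0, "y": 0, "z": 2, "roll": 0},
    {"grip": 1, "x": 0, "y": 0, "z": 0, "roll": 0},
    {"grip": 1, "x": 0, "y": 0, "z": 0, "roll": 0}
  ]
}}

```text
clock: 5.98
tcp_pos: [0.5113, 0.132, 0.1561]
orientation: [0.0, 0.998, 0.066, -0.0]
wrist_force: [-0.5, 0.5, -1.2]
finger_gap: 0.0267
grip_force: 50.6
```

Request:
{"api": "servo_tool", "payload": {
  "increments": [
    {"grip": 1, "x": 0, "y": 0, "z": 1, "roll": 0},
    {"grip": 1, "x": 0, "y": 0, "z": 0, "roll": 0},
    {"grip": 1, "x": 0, "y": 0, "z": 1, "roll": 0},
    {"grip": 1, "x": 0, "y": 0, "z": 0, "roll": 0},
    {"grip": 1, "x": 0, "y": 0, "z": 0, "roll": 0}
  ]
}}

```text
clock: 6.4
tcp_pos: [0.5114, 0.132, 0.1542]
orientation: [0.0, 0.998, 0.066, -0.0]
wrist_force: [0.7, 0.2, -1.5]
finger_gap: 0.0267
grip_force: 50.6
```

Request:
{"api": "servo_tool", "payload": {
  "increments": [
    {"grip": 1, "x": 0, "y": 0, "z": 1, "roll": 0},
    {"grip": 1, "x": 0, "y": 0, "z": 0, "roll": 0},
    {"grip": 1, "x": 0, "y": 0, "z": 0, "roll": 0}
  ]
}}

```text
clock: 6.65
tcp_pos: [0.5114, 0.132, 0.1532]
orientation: [0.0, 0.998, 0.066, -0.0]
wrist_force: [0.5, 0.3, -1.0]
finger_gap: 0.0265
grip_force: 50.6
```

Request:
{"api": "servo_tool", "payload": {
  "increments": [
    {"grip": 1, "x": 0, "y": 0, "z": 0.5, "roll": 0},
    {"grip": 1, "x": 0, "y": 0, "z": 0, "roll": 0},
    {"grip": 1, "x": 0, "y": 0, "z": 0, "roll": 0}
  ]
}}

```text
clock: 6.9
tcp_pos: [0.5114, 0.132, 0.1528]
orientation: [0.0, 0.998, 0.066, 0.0]
wrist_force: [-0.2, -0.2, -1.1]
finger_gap: 0.0268
grip_force: 50.6
```

Request:
{"api": "servo_tool", "payload": {
  "increments": [
    {"grip": 1, "x": 0, "y": 0, "z": 0.5, "roll": 0},
    {"grip": 1, "x": 0, "y": 0, "z": 0, "roll": 0},
    {"grip": 1, "x": 0, "y": 0, "z": 0, "roll": 0}
  ]
}}

```text
clock: 7.15
tcp_pos: [0.5115, 0.132, 0.1527]
orientation: [0.0, 0.998, 0.066, 0.0]
wrist_force: [-1.5, 0.5, 3.6]
finger_gap: 0.0268
grip_force: 51.0
```

Request:
{"api": "servo_tool", "payload": {
  "increments": [
    {"grip": 1, "x": 0, "y": 0, "z": 0.4, "roll": 0},
    {"grip": 1, "x": 0, "y": 0, "z": 0, "roll": 0},
    {"grip": 1, "x": 0, "y": 0, "z": 0, "roll": 0}
  ]
}}

```text
clock: 7.4
tcp_pos: [0.5116, 0.132, 0.1527]
orientation: [0.0, 0.998, 0.066, 0.0]
wrist_force: [-2.3, -0.6, 6.7]
finger_gap: 0.0267
grip_force: 51.4
```

Contact came at TCP z = 0.1527, as predicted. I ease off to a light press and slide toward the hole.

Request:
{"api": "servo_tool", "payload": {
  "increments": [
    {"grip": 1, "x": 0, "y": 0, "z": -0.6, "roll": 0},
    {"grip": 1, "x": 2, "y": 0, "z": 0, "roll": 0},
    {"grip": 1, "x": 2, "y": 0, "z": 0, "roll": 0},
    {"grip": 1, "x": 0, "y": 0, "z": 0, "roll": 0}
  ]
}}

```text
clock: 7.73
tcp_pos: [0.5132, 0.1323, 0.1526]
orientation: [0.0, 0.998, 0.066, -0.002]
wrist_force: [-7.6, -1.4, 9.8]
finger_gap: 0.0268
grip_force: 51.7
```

Request:
{"api": "servo_tool", "payload": {
  "increments": [
    {"grip": 1, "x": 1.5, "y": 0.5, "z": 0, "roll": 0},
    {"grip": 1, "x": 1.5, "y": 0, "z": 0, "roll": 0},
    {"grip": 1, "x": 1.5, "y": 0, "z": 0, "roll": 0},
    {"grip": 1, "x": 0, "y": 0, "z": 0, "roll": 0}
  ]
}}

```text
clock: 8.07
tcp_pos: [0.5184, 0.1326, 0.1525]
orientation: [0.0, 0.998, 0.066, -0.001]
wrist_force: [-5.7, 0.2, 7.2]
finger_gap: 0.0269
grip_force: 51.4
```

Request:
{"api": "servo_tool", "payload": {
  "increments": [
    {"grip": 1, "x": 0, "y": 0, "z": -0.6, "roll": 0},
    {"grip": 1, "x": 1, "y": 0, "z": 0, "roll": 0},
    {"grip": 1, "x": 0, "y": 0, "z": 0, "roll": 0}
  ]
}}

```text
clock: 8.32
tcp_pos: [0.5214, 0.1328, 0.1527]
orientation: [0.0, 0.998, 0.066, 0.0]
wrist_force: [-0.4, -1.4, -0.8]
finger_gap: 0.0267
grip_force: 50.6
```

Request:
{"api": "servo_tool", "payload": {
  "increments": [
    {"grip": 1, "x": 1, "y": 0, "z": 0, "roll": 0},
    {"grip": 1, "x": 1, "y": 0, "z": 0, "roll": 0},
    {"grip": 1, "x": 0, "y": 0, "z": 0, "roll": 0}
  ]
}}

```text
clock: 8.57
tcp_pos: [0.5232, 0.133, 0.1529]
orientation: [0.0, 0.998, 0.066, 0.0]
wrist_force: [-0.2, -0.0, -0.4]
finger_gap: 0.0269
grip_force: 50.6
```

Request:
{"api": "servo_tool", "payload": {
  "increments": [
    {"grip": 1, "x": 0, "y": 0, "z": 0.4, "roll": 0},
    {"grip": 1, "x": 0, "y": 0, "z": 0, "roll": 0},
    {"grip": 1, "x": 0, "y": 0, "z": 0, "roll": 0}
  ]
}}

```text
clock: 8.82
tcp_pos: [0.5228, 0.133, 0.1526]
orientation: [0.0, 0.998, 0.066, -0.0]
wrist_force: [0.9, 0.5, -0.3]
finger_gap: 0.0268
grip_force: 50.6
```

Request:
{"api": "servo_tool", "payload": {
  "increments": [
    {"grip": 1, "x": 0, "y": 0, "z": 0.4, "roll": 0},
    {"grip": 1, "x": 0, "y": 0, "z": 0, "roll": 0},
    {"grip": 1, "x": 0, "y": 0, "z": 0, "roll": 0}
  ]
}}

```text
clock: 9.07
tcp_pos: [0.5228, 0.133, 0.1522]
orientation: [0.0, 0.998, 0.066, -0.0]
wrist_force: [0.6, -0.8, -0.7]
finger_gap: 0.0269
grip_force: 50.6
```

Request:
{"api": "servo_tool", "payload": {
  "increments": [
    {"grip": 1, "x": 0, "y": 0, "z": 0.4, "roll": 0},
    {"grip": 1, "x": 0, "y": 0, "z": 0, "roll": 0},
    {"grip": 1, "x": 0, "y": 0, "z": 0, "roll": 0}
  ]
}}

```text
clock: 9.32
tcp_pos: [0.5228, 0.133, 0.1518]
orientation: [0.0, 0.998, 0.066, -0.0]
wrist_force: [-0.6, -0.3, -1.3]
finger_gap: 0.0271
grip_force: 50.6
```

TCP z is below the stone face with no force, so the pin has found the hole. I lower it gently.

Request:
{"api": "servo_tool", "payload": {
  "increments": [
    {"grip": 1, "x": 0, "y": 0, "z": 1, "roll": 0},
    {"grip": 1, "x": 0, "y": 0, "z": 1, "roll": 0},
    {"grip": 1, "x": 0, "y": 0, "z": 0, "roll": 0},
    {"grip": 1, "x": 0, "y": 0, "z": 0, "roll": 0}
  ]
}}

```text
clock: 9.65
tcp_pos: [0.5235, 0.1331, 0.1503]
orientation: [-0.0, 0.998, 0.066, 0.001]
wrist_force: [1.6, 0.5, 3.3]
finger_gap: 0.0268
grip_force: 50.9
```

Request:
{"api": "servo_tool", "payload": {
  "increments": [
    {"grip": 1, "x": 0, "y": 0, "z": 1, "roll": 0},
    {"grip": 1, "x": 0, "y": 0, "z": 1, "roll": 0},
    {"grip": 1, "x": 0, "y": 0, "z": 0, "roll": 0},
    {"grip": 1, "x": 0, "y": 0, "z": 0, "roll": 0}
  ]
}}

```text
clock: 9.98
tcp_pos: [0.5244, 0.1333, 0.1492]
orientation: [-0.0, 0.998, 0.066, 0.002]
wrist_force: [1.2, 1.3, 5.4]
finger_gap: 0.0267
grip_force: 51.4
```

Request:
{"api": "servo_tool", "payload": {
  "increments": [
    {"grip": 1, "x": 1, "y": -0.3, "z": 0, "roll": 0},
    {"grip": 1, "x": 1, "y": -0.3, "z": 0, "roll": 0},
    {"grip": 1, "x": 0, "y": 0, "z": 1, "roll": 0},
    {"grip": 1, "x": 0, "y": 0, "z": 0, "roll": 0},
    {"grip": 1, "x": 0, "y": 0, "z": 0, "roll": 0}
  ]
}}

```text
clock: 10.4
tcp_pos: [0.5256, 0.134, 0.1468]
orientation: [-0.0, 0.998, 0.066, 0.001]
wrist_force: [4.6, 2.1, 0.6]
finger_gap: 0.0269
grip_force: 50.7
```

Request:
{"api": "servo_tool", "payload": {
  "increments": [
    {"grip": 1, "x": 0, "y": 0, "z": 1, "roll": 0},
    {"grip": 1, "x": 0, "y": 0, "z": 1, "roll": 0},
    {"grip": 1, "x": 0, "y": 0, "z": 1, "roll": 0},
    {"grip": 1, "x": 0, "y": 0, "z": 0, "roll": 0},
    {"grip": 1, "x": 0, "y": 0, "z": 0, "roll": 0}
  ]
}}

```text
clock: 10.82
tcp_pos: [0.5256, 0.134, 0.144]
orientation: [-0.0, 0.998, 0.066, 0.001]
wrist_force: [6.1, 1.7, 1.6]
finger_gap: 0.0269
grip_force: 50.9
```

Request:
{"api": "servo_tool", "payload": {
  "increments": [
    {"grip": 1, "x": 0.8, "y": -0.2, "z": 2, "roll": 0},
    {"grip": 1, "x": 0, "y": 0, "z": 2, "roll": 0},
    {"grip": 1, "x": 0, "y": 0, "z": 2, "roll": 0},
    {"grip": 1, "x": 0, "y": 0, "z": 2, "roll": 0},
    {"grip": 1, "x": 0, "y": 0, "z": 0, "roll": 0}
  ]
}}

```text
clock: 11.23
tcp_pos: [0.5258, 0.1342, 0.1355]
orientation: [0.0, 0.998, 0.066, 0.0]
wrist_force: [5.8, 1.5, 0.2]
finger_gap: 0.0268
grip_force: 50.8
```

Request:
{"api": "servo_tool", "payload": {
  "increments": [
    {"grip": 1, "x": 0, "y": 0, "z": 2, "roll": 0},
    {"grip": 1, "x": 0, "y": 0, "z": 2, "roll": 0},
    {"grip": 1, "x": 0, "y": 0, "z": 2, "roll": 0},
    {"grip": 1, "x": 0, "y": 0, "z": 0, "roll": 0},
    {"grip": 1, "x": 0, "y": 0, "z": 0, "roll": 0}
  ]
}}

```text
clock: 11.65
tcp_pos: [0.5259, 0.1342, 0.1295]
orientation: [-0.0, 0.998, 0.066, 0.0]
wrist_force: [6.5, 0.4, -1.3]
finger_gap: 0.0267
grip_force: 50.8
```

Request:
{"api": "servo_tool", "payload": {
  "increments": [
    {"grip": 1, "x": 0, "y": 0, "z": 1, "roll": 0},
    {"grip": 1, "x": 0, "y": 0, "z": 0, "roll": 0},
    {"grip": 1, "x": 0, "y": 0, "z": 0, "roll": 0}
  ]
}}

```text
clock: 11.9
tcp_pos: [0.5259, 0.1342, 0.1287]
orientation: [0.0, 0.998, 0.066, 0.0]
wrist_force: [5.2, 1.6, 1.8]
finger_gap: 0.0267
grip_force: 50.9
```

Request:
{"api": "servo_tool", "payload": {
  "increments": [
    {"grip": 1, "x": 0.8, "y": 0, "z": 0.7, "roll": 0},
    {"grip": 1, "x": 0, "y": 0, "z": 0, "roll": 0},
    {"grip": 1, "x": 0, "y": 0, "z": 0, "roll": 0}
  ]
}}

```text
clock: 12.15
tcp_pos: [0.526, 0.1343, 0.1278]
orientation: [0.0, 0.998, 0.066, -0.0]
wrist_force: [4.9, 1.2, 0.0]
finger_gap: 0.0267
grip_force: 50.9
```

Request:
{"api": "servo_tool", "payload": {
  "increments": [
    {"grip": 1, "x": 0, "y": 0, "z": 0.6, "roll": 0},
    {"grip": 1, "x": 0, "y": 0, "z": 0, "roll": 0},
    {"grip": 1, "x": 0, "y": 0, "z": 0, "roll": 0}
  ]
}}

```text
clock: 12.4
tcp_pos: [0.5261, 0.1343, 0.1278]
orientation: [0.0, 0.998, 0.066, -0.0]
wrist_force: [3.1, 0.4, 4.0]
finger_gap: 0.0265
grip_force: 51.1
```

```bash
python3 -c "
from h import *
np.set_printoptions(precision=4,suppress=True)
st,M=need([.6508,.125,.1277]);print(st['ft_torque'])
# spout and stone geometry: tray rim circle & spout mask from the untouched first top view
T=np.load('pics/top0.npy');CT=cam('top')
S=env.read_camera('side');np.save('pics/s2.npy',S)
H=cv2.cvtColor(T,cv2.COLOR_RGB2HSV);x0,y0,x1,y1=200,136,232,172
sub=T[y0:y1,x0:x1].astype(int); m=((sub[...,2]-sub[...,0])>-6).astype(np.uint8)
m[:, :]*=1
n,l,s,c=cv2.connectedComponentsWithStats(m)
for r in range(0,y1-y0,2): print(''.join('#' if v else '.' for v in m[r]),r+y0)
"
```

```text
t 12.4 tcp [0.5261 0.1343 0.1278] xang 7.552807332903231 tilt [-0.0002  0.0001] F [3.1011 0.4015 3.9894] gap 0.02652789757568267
need tool mm [122.3669  25.5664   0.0343]
[ 0.2431 -0.6382  0.0051]
................................ 136
................................ 138
................................ 140
................................ 142
................................ 144
................#............... 146
........##.....#..#.#........... 148
.............##.#.#.#........... 150
.......#.###.#....##.##......... 152
........#.#..##..........#...... 154
............##..####.#.####..... 156
..........##..#####.#.....##.... 158
............#.#####.##.#........ 160
............#..#.....##......... 162
...............#####............ 164
..............###............... 166
.............###................ 168
............##.................. 170
```

The handle is seated: TCP z is 0.1278 with 4 N of support under the shoulder. I work out the arc rows for the turn next.

```bash
python3 -c "
import numpy as np
a=np.radians(np.linspace(137.2,33.2,21)); P=np.c_[.5842+.08*np.cos(a),.0806+.08*np.sin(a)]*1000
t=np.radians(7.56);d=np.diff(P,axis=0)
print(np.round(np.c_[d@[np.cos(t),np.sin(t)],d@[np.sin(t),-np.cos(t)],P[1:]],1))"
```

```text
[[ 5.800e+00 -4.400e+00  5.307e+02  1.401e+02]
 [ 6.200e+00 -3.800e+00  5.363e+02  1.447e+02]
 [ 6.500e+00 -3.300e+00  5.423e+02  1.487e+02]
 [ 6.800e+00 -2.700e+00  5.486e+02  1.523e+02]
 [ 7.000e+00 -2.000e+00  5.553e+02  1.552e+02]
 [ 7.100e+00 -1.400e+00  5.621e+02  1.575e+02]
 [ 7.200e+00 -7.000e-01  5.692e+02  1.592e+02]
 [ 7.300e+00 -1.000e-01  5.764e+02  1.602e+02]
 [ 7.200e+00  6.000e-01  5.836e+02  1.606e+02]
 [ 7.200e+00  1.200e+00  5.909e+02  1.603e+02]
 [ 7.000e+00  1.900e+00  5.981e+02  1.594e+02]
 [ 6.800e+00  2.500e+00  6.052e+02  1.578e+02]
 [ 6.600e+00  3.100e+00  6.121e+02  1.556e+02]
 [ 6.200e+00  3.700e+00  6.188e+02  1.527e+02]
 [ 5.900e+00  4.200e+00  6.252e+02  1.493e+02]
 [ 5.500e+00  4.800e+00  6.312e+02  1.453e+02]
 [ 5.000e+00  5.200e+00  6.369e+02  1.408e+02]
 [ 4.500e+00  5.700e+00  6.421e+02  1.358e+02]
 [ 4.000e+00  6.100e+00  6.469e+02  1.303e+02]
 [ 3.400e+00  6.400e+00  6.511e+02  1.244e+02]]
```

Request:
{"api": "servo_tool", "payload": {
  "increments": [
    {"grip": 1, "x": 5.8, "y": -4.4, "z": 0, "roll": 0},
    {"grip": 1, "x": 6.2, "y": -3.8, "z": 0, "roll": 0},
    {"grip": 1, "x": 6.5, "y": -3.3, "z": 0, "roll": 0},
    {"grip": 1, "x": 0, "y": 0, "z": 0, "roll": 0},
    {"grip": 1, "x": 0, "y": 0, "z": 0, "roll": 0}
  ]
}}

```text
clock: 12.87
tcp_pos: [0.5427, 0.1474, 0.1277]
orientation: [0.001, 0.998, 0.066, -0.001]
wrist_force: [1.1, -1.2, 6.7]
finger_gap: 0.0268
grip_force: 51.3
```

Request:
{"api": "servo_tool", "payload": {
  "increments": [
    {"grip": 1, "x": 6.8, "y": -2.7, "z": 0, "roll": 0},
    {"grip": 1, "x": 7.0, "y": -2.0, "z": 0, "roll": 0},
    {"grip": 1, "x": 7.1, "y": -1.4, "z": 0, "roll": 0},
    {"grip": 1, "x": 0, "y": 0, "z": 0, "roll": 0},
    {"grip": 1, "x": 0, "y": 0, "z": 0, "roll": 0}
  ]
}}

```text
clock: 13.28
tcp_pos: [0.562, 0.1559, 0.1277]
orientation: [-0.0, 0.998, 0.067, -0.001]
wrist_force: [-0.3, 0.7, 7.3]
finger_gap: 0.0268
grip_force: 51.5
```

Request:
{"api": "servo_tool", "payload": {
  "increments": [
    {"grip": 1, "x": 7.2, "y": -0.7, "z": 0, "roll": 0},
    {"grip": 1, "x": 7.3, "y": -0.1, "z": 0, "roll": 0},
    {"grip": 1, "x": 7.2, "y": 0.6, "z": 0, "roll": 0},
    {"grip": 1, "x": 7.2, "y": 1.2, "z": 0, "roll": 0},
    {"grip": 1, "x": 0, "y": 0, "z": 0, "roll": 0}
  ]
}}

```text
clock: 13.7
tcp_pos: [0.5909, 0.1596, 0.1278]
orientation: [-0.002, 0.998, 0.067, -0.001]
wrist_force: [0.8, 3.8, 6.8]
finger_gap: 0.0266
grip_force: 51.4
```

Request:
{"api": "servo_tool", "payload": {
  "increments": [
    {"grip": 1, "x": 7.0, "y": 1.9, "z": 0, "roll": 0},
    {"grip": 1, "x": 6.8, "y": 2.5, "z": 0, "roll": 0},
    {"grip": 1, "x": 6.6, "y": 3.1, "z": 0, "roll": 0},
    {"grip": 1, "x": 6.2, "y": 3.7, "z": 0, "roll": 0},
    {"grip": 1, "x": 0, "y": 0, "z": 0, "roll": 0}
  ]
}}

```text
clock: 14.12
tcp_pos: [0.6195, 0.1525, 0.1278]
orientation: [-0.002, 0.998, 0.067, -0.0]
wrist_force: [2.4, 5.2, 4.9]
finger_gap: 0.0266
grip_force: 51.3
```

Request:
{"api": "servo_tool", "payload": {
  "increments": [
    {"grip": 1, "x": 5.9, "y": 4.2, "z": 0, "roll": 0},
    {"grip": 1, "x": 5.5, "y": 4.8, "z": 0, "roll": 0},
    {"grip": 1, "x": 5.0, "y": 5.2, "z": 0, "roll": 0},
    {"grip": 1, "x": 0, "y": 0, "z": 0, "roll": 0},
    {"grip": 1, "x": 0, "y": 0, "z": 0, "roll": 0}
  ]
}}

```text
clock: 14.53
tcp_pos: [0.6382, 0.1405, 0.1278]
orientation: [-0.002, 0.998, 0.067, 0.0]
wrist_force: [3.1, 4.7, 4.5]
finger_gap: 0.0267
grip_force: 51.2
```

```bash
python3 -c "
from h import *
np.set_printoptions(precision=4,suppress=True)
st,M=need([.6508,.125,.1277]);print(st['ft_torque'])
d=st['tcp_pos'][:2]-[.5842,.0806];print(np.hypot(*d),np.degrees(np.arctan2(d[1],d[0])))
im=env.read_camera('wrist'); np.save('pics/w5.npy',im); save('w5.png',im)
C=cam('wrist',st)
for r in(.13,.15,.217): print(r,proj(C,[.5842+r*np.cos(np.radians(33.7)),.0806+r*np.sin(np.radians(33.7)),.028]))
"
```

```text
t 14.53 tcp [0.6382 0.1405 0.1278] xang 7.7233209406406 tilt [ 0.0007 -0.0034] F [3.0638 4.6566 4.5287] gap 0.026653381940567197
need tool mm [10.3931 17.0593  0.0698]
[ 1.0007 -0.7882 -0.0691]
0.0806587111220478 47.964330627798056
0.13 [250.5982 130.7215]
0.15 [240.0668 108.8687]
0.217 [201.3178  28.4638]
```

View pics/w5.png

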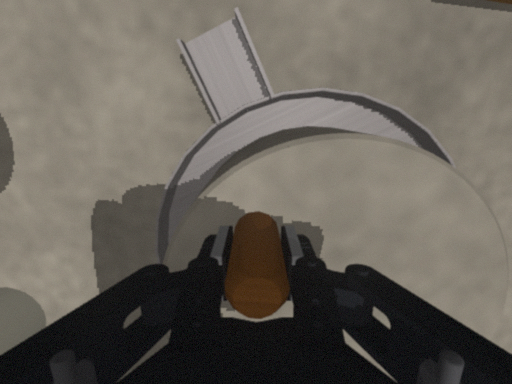

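In the wrist view the spout's walls run from (181,42) to (218,122) and from (238,11) to (271,96). Their direction gives the spout angle.

```bash
python3 -c "
from h import *
np.set_printoptions(precision=4,suppress=True)
st=env.get_state();C=cam('wrist',st)
L=[(181,42),(218,122),(238,11),(271,96)]
for z in(.02,.028,.036):
  P=np.array([onz(C,*p,z)[:2] for p in L]); an=lambda v:np.degrees(np.arctan2(v[1],v[0]))
  tip=(P[0]+P[2])/2; n=np.array([np.cos(np.radians(33)),np.sin(np.radians(33))]); e=tip-[.5842,.0806]
  print(z,an(P[0]-P[1]),an(P[2]-P[3]),'tip',tip,np.hypot(*e),an(e),'width',np.linalg.norm(P[0]-P[2]))
# refine walls: bright wall edges by line fit (LSD) on the wrist picture
g=cv2.cvtColor(np.load('pics/w5.npy'),cv2.COLOR_RGB2GRAY)
for (x1,y1,x2,y2) in cv2.createLineSegmentDetector().detect(g)[0][:,0]:
  if np.hypot(x1-x2,y1-y2)>25 and max(x1,x2)<290 and min(x1,x2)>165 and max(y1,y2)<135:
    a=onz(C,x1,y1,.028)[:2];b=onz(C,x2,y2,.028)[:2];v=(a-b)*np.sign((a-b)[0]); print(np.round([x1,y1,x2,y2],1),an(v))
CT=cam('top');g=cv2.cvtColor(np.load('pics/top0.npy'),cv2.COLOR_RGB2GRAY)
for (x1,y1,x2,y2) in cv2.createLineSegmentDetector().detect(g)[0][:,0]:
  if np.hypot(x1-x2,y1-y2)>7 and max(x1,x2)<232 and min(x1,x2)>198 and max(y1,y2)<172 and min(y1,y2)>135:
    a=onz(CT,x1,y1,.028)[:2];b=onz(CT,x2,y2,.028)[:2];v=(a-b)*np.sign((a-b)[0]); print('top',np.round([x1,y1,x2,y2],1),an(v))
"
```

```text
0.02 31.43901220066179 30.73739548446648 tip [0.7688 0.1966] 0.2179715371626166 32.14657957432722 width 0.05200257248736082
0.028 31.43901220066177 30.73739548446644 tip [0.7668 0.1951] 0.21549158490002585 32.08346571802779 width 0.050338503297372814
0.036 31.439012200661757 30.737395484466518 tip [0.7648 0.1935] 0.21301190020325464 32.018882357230616 width 0.04867443410738468
[281.2  99.7 247.5 111.4] -63.73427635548111
[247.3 111.3 217.7 130. ] -51.14170488576462
[217.2 124.8 243.8 107.9] -51.08039857674503
[233.9   9.  270.5  95.7] 32.444325485677815
[218.6 120.4 179.   38.3] 32.48200666683463
[183.6  40.4 221.2 118.4] 32.60296485108829
[175.9  40.5 215.6 121.9] 32.5174998812543
[248.2  57.4 230.5  19.4] 34.40257303885835
[273.1  91.9 237.4   7.2] 32.54711666454518
[229.7  18.7 187.3  41.3] -57.39110521206077
top [213.7 165.9 226.9 156.8] -55.21818668327399
top [203.1 148.1 214.  165. ] 31.41357081007715
top [211.2 167.3 199.7 151.6] 34.833214213249136
top [224.7 156.3 214.4 141.9] 33.76665795522945
top [218.3 141.7 227.  154.3] 32.85711119590058
```

Request:
{"api": "servo_tool", "payload": {
  "increments": [
    {"grip": 1, "x": 4.5, "y": 5.7, "z": 0, "roll": 0},
    {"grip": 1, "x": 4.0, "y": 6.1, "z": 0, "roll": 0},
    {"grip": 1, "x": 2.7, "y": 5.0, "z": 0, "roll": 0},
    {"grip": 1, "x": 0, "y": 0, "z": 0, "roll": 0},
    {"grip": 1, "x": 0, "y": 0, "z": 0, "roll": 0}
  ]
}}

```text
clock: 15.0
tcp_pos: [0.6518, 0.1252, 0.1278]
orientation: [-0.002, 0.998, 0.067, 0.001]
wrist_force: [3.4, 3.9, 3.9]
finger_gap: 0.0267
grip_force: 51.2
```

```bash
python3 -c "
from h import *
from scipy.optimize import least_squares
np.set_printoptions(precision=4,suppress=True)
st,M=need([.6517,.1236,.1277]);print(st['ft_torque'])
P=np.array([(.5261,.1343),(.5427,.1474),(.562,.1559),(.5909,.1596),(.6195,.1525),(.6382,.1405),st['tcp_pos'][:2]])
print('axis fit',least_squares(lambda c:np.hypot(*(P-c).T)-.08,[.584,.08]).x)
c=np.array([.5842,.0806]);d=st['tcp_pos'][:2]-c;print(np.hypot(*d),np.degrees(np.arctan2(d[1],d[0])))
# axis from rim arc of tray in the first top view
T=np.load('pics/top0.npy');CT=cam('top')
W=np.load('pics/w5.npy')
"
```

```text
t 15.0 tcp [0.6518 0.1252 0.1278] xang 7.714902721615678 tilt [ 0.0013 -0.003 ] F [3.3751 3.8884 3.928 ] gap 0.02665275024656126
need tool mm [-0.347   1.5515  0.1385]
[ 0.954  -0.9717 -0.0148]
axis fit [0.5856 0.08  ]
0.08100773866491667 33.391901549523524
```

Request:
{"api": "servo_tool", "payload": {
  "increments": [
    {"grip": 1, "x": 0.8, "y": 1.0, "z": 0, "roll": 0},
    {"grip": 1, "x": 0.5, "y": 0.7, "z": 0, "roll": 0},
    {"grip": 1, "x": 0, "y": 0, "z": 0, "roll": 0},
    {"grip": 1, "x": 0, "y": 0, "z": 0, "roll": 0}
  ]
}}

```text
clock: 15.33
tcp_pos: [0.6521, 0.125, 0.1278]
orientation: [-0.003, 0.998, 0.068, -0.0]
wrist_force: [1.1, 8.0, 4.9]
finger_gap: 0.0271
grip_force: 51.5
```

Request:
{"api": "servo_tool", "payload": {
  "increments": [
    {"grip": 0.7, "x": 0, "y": 0, "z": 0, "roll": 0},
    {"grip": 0.4, "x": 0, "y": 0, "z": 0, "roll": 0},
    {"grip": 0, "x": 0, "y": 0, "z": 0, "roll": 0},
    {"grip": 0, "x": 0, "y": 0, "z": 0, "roll": 0},
    {"grip": 0, "x": 0, "y": 0, "z": 0, "roll": 0}
  ]
}}

```text
clock: 15.75
tcp_pos: [0.6518, 0.122, 0.1264]
orientation: [-0.0, 0.998, 0.067, -0.002]
wrist_force: [-0.0, 0.6, 0.0]
finger_gap: 0.0739
grip_force: 0.0
```

Request:
{"api": "servo_tool", "payload": {
  "increments": [
    {"grip": 0, "x": 0, "y": 0, "z": 0, "roll": 0},
    {"grip": 0, "x": 0, "y": 0, "z": -20, "roll": 0},
    {"grip": 0, "x": 0, "y": 0, "z": -35, "roll": 0},
    {"grip": 0, "x": 0, "y": 0, "z": -35, "roll": 0},
    {"grip": 0, "x": 0, "y": 0, "z": -20, "roll": 0}
  ]
}}

```text
clock: 16.17
tcp_pos: [0.6535, 0.122, 0.2413]
orientation: [-0.0, 0.998, 0.067, 0.002]
wrist_force: [-0.0, 0.7, 1.3]
finger_gap: 0.0853
grip_force: 0.0
```

Request:
{"api": "servo_tool", "payload": {
  "increments": [
    {"grip": 0, "x": -30, "y": 0, "z": -10, "roll": 0},
    {"grip": 0, "x": -35, "y": 0, "z": 0, "roll": 0},
    {"grip": 0, "x": -30, "y": 0, "z": 0, "roll": 0},
    {"grip": 0, "x": 0, "y": 0, "z": 0, "roll": 0},
    {"grip": 0, "x": 0, "y": 0, "z": 0, "roll": 0}
  ]
}}

```text
clock: 16.58
tcp_pos: [0.5571, 0.1093, 0.2479]
orientation: [-0.0, 0.998, 0.067, -0.0]
wrist_force: [0.2, -0.2, -0.3]
finger_gap: 0.0857
grip_force: 0.0
```

```bash
python3 -c "
from h import *
np.set_printoptions(precision=4,suppress=True)
st,M=need([.6517,.1236,.1277])
W=env.read_camera('wrist');T=env.read_camera('top');S=env.read_camera('side')
for n,i in(('wF',W),('tF',T),('sF',S)): np.save('pics/%s.npy'%n,i)
a=cv2.resize(W,(512,384));b=cv2.resize(S[130:274,200:328],None,fx=2,fy=2,interpolation=cv2.INTER_CUBIC)
c=np.zeros((384,256,3),np.uint8);c[:288]=b
save('F.png',np.hstack([a,c]))
C=cam('wrist',st);print(proj(C,[.6517,.1236,.175]),proj(C,[.6517,.1236,.11]),proj(C,[.5842,.0806,.11]))
"
```

```text
t 16.58 tcp [0.5571 0.1093 0.2479] xang 7.659047138587393 tilt [-0.0005 -0.0008] F [ 0.1768 -0.205  -0.3368] gap 0.08570356519000376
need tool mm [ 95.7208  -1.4321 120.1189]
[253.7392  75.8651] [254.3736  84.7875] [287.3574 160.5776]
```

View pics/F.png

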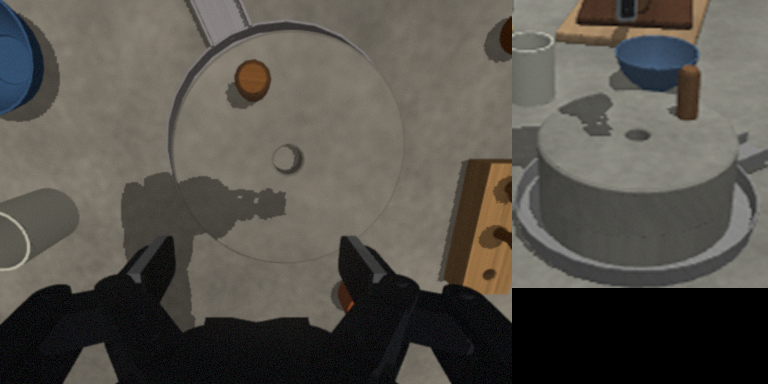

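The handle stands seated and alone, with its top near (253,77), the eye at (288,159), and the spout at the top left. I check its angle numerically against the spout.

```bash
python3 -c "
from h import *
np.set_printoptions(precision=4,suppress=True)
st=env.get_state();C=cam('wrist',st);W=np.load('pics/wF.npy');g=cv2.cvtColor(W,cv2.COLOR_RGB2GRAY)
an=lambda v:np.degrees(np.arctan2(v[1],v[0]))
def hough(x0,y0,x1,y1,r0,r1,z):
  e=cv2.HoughCircles(cv2.resize(g[y0:y1,x0:x1],None,fx=4,fy=4,interpolation=cv2.INTER_CUBIC),cv2.HOUGH_GRADIENT,1,400,param1=60,param2=12,minRadius=r0,maxRadius=r1)
  if e is None: return None
  u,v=x0+e[0,0,0]/4-.375,y0+e[0,0,1]/4-.375; p=onz(C,u,v,z);print(u,v,e[0,0,2]/4,p);return p[:2]
h=hough(225,50,285,110,50,90,.175); eye=hough(260,130,318,188,45,80,.11)
s=hough(150,10,425,280,400,520,.11)
for (x1,y1,x2,y2) in cv2.createLineSegmentDetector().detect(g)[0][:,0]:
  if np.hypot(x1-x2,y1-y2)>20 and max(x1,x2)<265 and min(x1,x2)>175 and max(y1,y2)<55:
    a=onz(C,x1,y1,.028)[:2];b=onz(C,x2,y2,.028)[:2];v=(a-b)*np.sign((a-b)[0]); print(np.round([x1,y1,x2,y2],1),an(v))
for c in(eye,s):
  if c is not None and h is not None: print('handle angle',an(h-c),np.hypot(*(h-c)))
"
```

```text
252.0 77.5 18.075 [0.6534 0.1249 0.175 ]
287.0 158.5 15.125 [0.5893 0.0815 0.11  ]
285.5 140.0 118.175 [0.6075 0.0861 0.11  ]
[211.9  45.7 245.8  27.4] -56.782319600436956
[255.1  32.1 216.9  50.7] -58.855302166693534
[238.8   0.3 248.6  24.2] 32.0169334851446
[189.2   0.1 209.5  44.3] 32.444673135963
[244.5  26.3 233.7  -0.1] 31.864356606285707
[205.3  46.5 183.6  -0.2] 32.487161772090374
[194.7   0.5 213.9  42.8] 32.458039660368726
[251.   21.7 242.1   0.5] 33.01578121445142
[249.7  39.9 231.6  48.8] -58.52318545866737
handle angle 34.10185759227925 0.07735322554871996
handle angle 40.26188898964906 0.0600894878372213
```

The handle is at about 34° and the spout at 32.5°, so it is roughly 2 mm short. I re-grip and nudge it into line.

Request:
{"api": "servo_tool", "payload": {
  "increments": [
    {"grip": 0, "x": 30, "y": 0, "z": 0, "roll": 0},
    {"grip": 0, "x": 35, "y": 0, "z": 0, "roll": 0},
    {"grip": 0, "x": 31, "y": 0, "z": 0, "roll": 0},
    {"grip": 0, "x": 0, "y": 0, "z": 0, "roll": 0},
    {"grip": 0, "x": 0, "y": 0, "z": 10, "roll": 0}
  ]
}}

```text
clock: 17.15
tcp_pos: [0.6568, 0.1225, 0.2366]
orientation: [-0.0, 0.998, 0.067, 0.001]
wrist_force: [-0.8, -0.4, 0.6]
finger_gap: 0.0855
grip_force: 0.0
```

Request:
{"api": "servo_tool", "payload": {
  "increments": [
    {"grip": 0, "x": 0, "y": 0, "z": 30, "roll": 0},
    {"grip": 0, "x": 0, "y": 0, "z": 35, "roll": 0},
    {"grip": 0, "x": 0, "y": 0, "z": 30, "roll": 0},
    {"grip": 0, "x": 0, "y": 0, "z": 14, "roll": 0},
    {"grip": 0, "x": 0, "y": 0, "z": 0, "roll": 0}
  ]
}}

```text
clock: 17.57
tcp_pos: [0.6499, 0.1222, 0.1234]
orientation: [-0.0, 0.998, 0.067, -0.004]
wrist_force: [-0.1, -0.3, 0.5]
finger_gap: 0.0854
grip_force: 0.0
```

Request:
{"api": "servo_tool", "payload": {
  "increments": [
    {"grip": 0.5, "x": 0, "y": 0, "z": 0, "roll": 0},
    {"grip": 1, "x": 0, "y": 0, "z": 0, "roll": 0},
    {"grip": 1, "x": 0, "y": 0, "z": 0, "roll": 0},
    {"grip": 1, "x": 0, "y": 0, "z": 0, "roll": 0},
    {"grip": 1, "x": 0, "y": 0, "z": 0, "roll": 0}
  ],
  "grip_force": 50
}}

```text
clock: 17.98
tcp_pos: [0.6549, 0.1236, 0.1304]
orientation: [-0.002, 0.998, 0.067, 0.002]
wrist_force: [0.2, 4.2, 2.8]
finger_gap: 0.0269
grip_force: 47.9
```

Request:
{"api": "servo_tool", "payload": {
  "increments": [
    {"grip": 1, "x": 0, "y": 0, "z": 0, "roll": 0},
    {"grip": 1, "x": 0, "y": 0, "z": 0, "roll": 0},
    {"grip": 1, "x": 0, "y": 0, "z": 0, "roll": 0}
  ]
}}

```text
clock: 18.23
tcp_pos: [0.6549, 0.1236, 0.1304]
orientation: [-0.001, 0.998, 0.067, 0.002]
wrist_force: [-0.9, 3.7, 6.4]
finger_gap: 0.0269
grip_force: 48.7
```

Request:
{"api": "servo_tool", "payload": {
  "increments": [
    {"grip": 1, "x": 0.3, "y": 1, "z": 0, "roll": 0},
    {"grip": 1, "x": 0, "y": 0, "z": 0, "roll": 0},
    {"grip": 1, "x": 0, "y": 0, "z": 0, "roll": 0}
  ]
}}

```text
clock: 18.48
tcp_pos: [0.655, 0.1235, 0.1304]
orientation: [-0.002, 0.998, 0.068, 0.001]
wrist_force: [-0.6, 5.9, 5.1]
finger_gap: 0.0271
grip_force: 49.3
```

Request:
{"api": "servo_tool", "payload": {
  "increments": [
    {"grip": 1, "x": 0.2, "y": 0.5, "z": 0, "roll": 0},
    {"grip": 1, "x": 0, "y": 0, "z": 0, "roll": 0},
    {"grip": 1, "x": 0, "y": 0, "z": 0, "roll": 0}
  ]
}}

```text
clock: 18.73
tcp_pos: [0.655, 0.1235, 0.1304]
orientation: [-0.002, 0.998, 0.068, 0.001]
wrist_force: [-1.4, 7.8, 7.1]
finger_gap: 0.0272
grip_force: 49.6
```

Request:
{"api": "servo_tool", "payload": {
  "increments": [
    {"grip": 1, "x": 0, "y": -1, "z": -0.3, "roll": 0},
    {"grip": 1, "x": 0, "y": 0, "z": 0, "roll": 0},
    {"grip": 0.7, "x": 0, "y": 0, "z": 0, "roll": 0},
    {"grip": 0.3, "x": 0, "y": 0, "z": 0, "roll": 0},
    {"grip": 0, "x": 0, "y": 0, "z": 0, "roll": 0}
  ]
}}

```text
clock: 19.15
tcp_pos: [0.6544, 0.1216, 0.1287]
orientation: [0.0, 0.998, 0.067, -0.0]
wrist_force: [-0.3, -0.3, 0.3]
finger_gap: 0.0498
grip_force: 0.0
```

Request:
{"api": "servo_tool", "payload": {
  "increments": [
    {"grip": 0, "x": 0, "y": 0, "z": 0, "roll": 0},
    {"grip": 0, "x": 0, "y": 0, "z": 0, "roll": 0},
    {"grip": 0, "x": 0, "y": 0, "z": 0, "roll": 0},
    {"grip": 0, "x": 0, "y": 0, "z": -25, "roll": 0},
    {"grip": 0, "x": 0, "y": 0, "z": -35, "roll": 0}
  ]
}}

```text
clock: 19.57
tcp_pos: [0.6518, 0.1215, 0.185]
orientation: [-0.0, 0.998, 0.067, -0.004]
wrist_force: [0.4, 0.4, -0.6]
finger_gap: 0.0859
grip_force: 0.0
```

Request:
{"api": "servo_tool", "payload": {
  "increments": [
    {"grip": 0, "x": 0, "y": 0, "z": -35, "roll": 0},
    {"grip": 0, "x": 0, "y": 0, "z": -25, "roll": 0},
    {"grip": 0, "x": -30, "y": 0, "z": 0, "roll": 0},
    {"grip": 0, "x": -35, "y": 0, "z": 0, "roll": 0},
    {"grip": 0, "x": -30, "y": 0, "z": 0, "roll": 0}
  ]
}}

```text
clock: 19.98
tcp_pos: [0.5595, 0.1089, 0.2489]
orientation: [-0.0, 0.998, 0.067, 0.0]
wrist_force: [0.1, -0.1, 0.1]
finger_gap: 0.0854
grip_force: 0.0
```

Request:
{"api": "servo_tool", "payload": {
  "increments": [
    {"grip": 0, "x": 0, "y": 0, "z": 0, "roll": 0},
    {"grip": 0, "x": 0, "y": 0, "z": 0, "roll": 0},
    {"grip": 0, "x": 0, "y": 0, "z": 0, "roll": 0}
  ]
}}

```text
clock: 20.23
tcp_pos: [0.561, 0.1092, 0.2493]
orientation: [-0.0, 0.998, 0.067, 0.001]
wrist_force: [0.4, 0.4, -0.3]
finger_gap: 0.0853
grip_force: 0.0
```

```bash
python3 -c "
from h import *
np.set_printoptions(precision=4,suppress=True)
st,M=need([.6517,.1236,.1277]);C=cam('wrist',st)
W=env.read_camera('wrist');S=env.read_camera('side');T=env.read_camera('top')
an=lambda v:np.degrees(np.arctan2(v[1],v[0]))
def wood(im,x0,y0,x1,y1,t):
  H=cv2.cvtColor(im,cv2.COLOR_RGB2HSV)[y0:y1,x0:x1];m=(H[...,1]>t).astype(np.uint8)
  n,l,s,c=cv2.connectedComponentsWithStats(m);i=1+s[1:,4].argmax();return s[i]+[x0,y0,0,0,0],c[i]+[x0,y0]
for im,nm in((np.load('pics/wF.npy'),'old'),(W,'new')): print(nm,wood(im,215,40,300,125,110))
s,c=wood(W,215,40,300,125,110)
print('handle~',onz(C,*c,.165))
print('side',wood(S,260,150,310,200,90),wood(np.load('pics/sF.npy'),260,150,310,200,90))
print('seated pred side top/bottom',proj(cam('side'),[.6517,.1236,.175]),proj(cam('side'),[.6517,.1236,.11]))
c=np.array([.5842,.0806])
G=np.hstack([cv2.resize(S[130:274,200:328],None,fx=2,fy=2,interpolation=cv2.INTER_CUBIC),cv2.resize(T[135:207,190:290],None,fx=4,fy=4,interpolation=cv2.INTER_CUBIC)]);save('G.png',G)
"
```

```text
t 20.23 tcp [0.561  0.1092 0.2493] xang 7.660857805891608 tilt [ 0.0016 -0.0006] F [ 0.3895  0.4139 -0.3026] gap 0.0852754684777085
need tool mm [ 91.6178  -2.1451 121.7669]
old (array([ 235,   60,   35,   41, 1092]), array([252.3489,  79.7106]))
new (array([ 235,   66,   35,   39, 1047]), array([251.9456,  84.5387]))
handle~ [0.6508 0.1243 0.165 ]
side (array([260, 150,  34,  40, 904]), array([277.7124, 165.1261])) (array([260, 150,  34,  40, 898]), array([277.6147, 165.0824]))
seated pred side top/bottom [290.2687 164.4652] [288.6275 188.1741]
```

View pics/G.png

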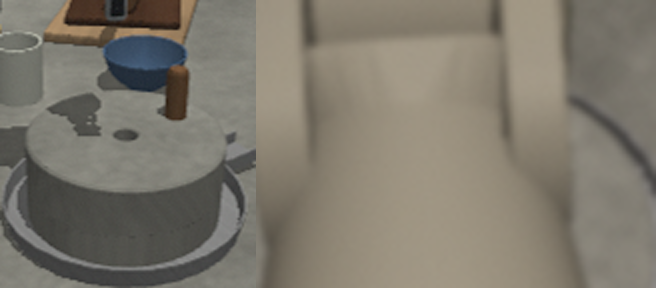

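The handle is still seated. Its offset from the eye gives about 32.6°, against 32.5° for the spout. I hand the job in.

```bash
python3 -c "
from workcell import env
print(env.hand_in())"
```

```text
the job is handed in; nothing more can be done
None
```

The job is handed in at about 20 s: the handle's pin is fully home in the stone, the stone is turned so the handle stands within about 1.5° of the spout line by my measurements, and the gripper is open and clear.

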